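Make up a stand kit and a mallet kit

ROBOT

A 6-joint arm with a two-finger parallel gripper is mounted at the origin on the work surface. World frame = base frame: x ahead of the robot, y to its left, z up, the work surface at z = 0. Lengths are in m, angles in rad, forces in N, time in s.
With the tool pointing down it reaches from about 0.3 to 0.95 m from the base axis. Payload 3.1 kg.
Tool frame: the origin (TCP) lies on the centre line of the jaws, within the pads' length; the fingertips stand 11 mm ahead of it and the grasp point (between the pads) lies 8 mm behind it (finger_overhang is the distance from the TCP to the fingertips, in m); z points along the fingers, y is the line along which they close (so a half turn about z gives the same grasp; the last joint's range is limited). The gripper opens to 85 mm and grips with 20 to 120 N. Pads are 22 mm wide; open, the fingers measure 114 mm over their backs; the gripper's body (76 mm by 85 mm) begins 54 mm behind the grasp point. The pads swing forward as they close: fully open they stand 13 mm farther back than shut.
Start: joints at [-1.407, 0.308, 1.634, -0, 1.2, -0.07], TCP at [0.145, -0.608, 0.203] pointing down, gripper open.
Joint ranges: [-3.06, 3.06], [-0.79, 1.96], [0.05, 2.63], [-1.19, 4.34], [0.05, 2.64], [-2.94, 2.94]. Speed limits (rad/s): [2.79, 2.79, 3.14, 3.14, 3.14, 3.14].

INTERFACE

Orientations are given as [roll, pitch, yaw] about the fixed x, y, z axes, in that order (R = Rz(yaw) Ry(pitch) Rx(roll)).
In Python, from station import * gives the robot as it stands. The module is installed in compiled form; this text tells all that it offers. Calls block until the motion is done:
- move_pose(position, orientation): joint-space move of the TCP to a pose.
- move_l(position, max_speed=0.15, ori=None, guard=None): straight line of the TCP; ori=None keeps the orientation; max_speed is the mean speed in m/s. With guard (N) it stops when the force on the tool has changed by that much, and returns True; else False.
- move_j(angles): joint-space move.
- set_gripper(opening, effort=None): opening from 0.0 (shut) to 1.0 (fully open); effort is the grip in N (None keeps the last); returns when the fingers have stopped.
- hold(seconds).
- ik(position, orientation): joint angles nearest the present ones, or None.
- state(): the state.
- camera(name): name is "scene" or "top" or "wrist"; returns a dict with "img" (384x512x3 uint8, red, green, blue), "camera_matrix" (3x3 intrinsics, pixels), "world_from_camera" (4x4, takes a point from camera to world coordinates). Camera axes: x right, y down, z forward; pixel columns grow to the right and rows downward; lengths in m; the calibration is good to about 2 mm. The wrist camera is an equidistant fisheye: a pixel r from the principal point sees the ray r / f radians off the axis. A picture is of the moment at which its call begins. There is no depth.
A pose or a line that the arm cannot do raises IKError and nothing moves.
- finish_job(): hands the job in; it is judged then, once.
The state is a dict: "t": time; "joint_positions": joint angles; "dq": joint speeds; "joint_efforts": joint torques, N m; "tool_pos": TCP position; "eef_rot": TCP orientation; "force": force on the tool from outside, world axes, zero at the start; "moment": the same for the moment, N m; "gripper_width": opening from 0.0 (shut) to 1.0 (fully open); "finger_force": force on a finger pad.
Only numpy, scipy, OpenCV 4.12 (cv2) and the standard library are available. Lean on these libraries where they do the work, as an engineer would, in place of code of your own. Each camera call takes 0.05 s, during which the arm holds its last target. There are 200 camera calls.

TASK

Make up two kits from the wooden parts on the bench. In the rectangular tray lay the display-stand kit: the square post with a tenon on each end, and the base board, which you slide out through the gate from under its pile of two blanks, leaving the blanks neatly piled behind the gate, never lifted or toppled. In the round tray lay the mallet kit, the head block with the rectangular hole and the bulb-ended handle; in each tray the two parts lie side by side, flat on the floor and wholly within the rim, and the solid block without a hole stays where it is.

Things in the scene. Friction and masses are not known exactly. Their poses are not given: they have to be found in the camera images.
- rect_tray: Rectangular plywood kit tray fixed to the bench, 172 x 152 mm (long side along its x). Origin: centre of its underside, on the bench. Inside 160 x 140 mm, floor 4 mm above the bench, rim 6 mm thick whose top is 10 mm above the bench. Takes the base board and the post, lying along x, one at each side in y.
- round_tray: Round plywood kit tray fixed to the bench, 204 mm across. Origin: centre of its underside, on the bench. Inside 192 mm across, floor 4 mm above the bench, rim 6 mm thick whose top is 10 mm above the bench. Takes the mallet head and the handle, side by side.
- gate: Fixed upright polished steel plate, slippery, 100 mm wide (y), 50 high, 12 thick (x 20 to 32 mm), origin on the bench. An opening 56 wide, 22 high at bench level, centred on y = 0: the base board sticks out through it to -x, the robot's side, and pulls out along -x. The blanks behind (+x) are too wide to pass and are held back. Two 30 mm high feet flank the blanks (y = +-51 to 61, x 32 to 62).
- board_mid (a point): Centre (half-way up) of the base board, a flat wooden board 130 (x) x 44 (y) x 16 mm (z), 60 g, loose. At the start it lies on the bench under the two blanks; the foremost 47 mm, towards its -x, stick out in front of the gate. Pulled 105 mm along the gate's -x it is clear of the blanks and the gate; they drop onto the bench behind it.
- blank_low_mid (a point): Centre of the lower blank, a loose plain wooden slab 70 (x) x 80 (y) x 16 mm (z), 54 g, which lies on the base board behind the gate, its centre about 68 mm from the gate's origin along the gate's +x. It ends flat on the bench behind the gate.
- blank_top_mid (a point): Centre of the upper blank, a slab like the lower one, lying squarely on it and to stay so.
- post_mid (a point): Centre (half-way up) of the post, a square wooden bar lying on the bench along its x: 22 x 22 mm over the middle 80 mm, and at each end a thinner tenon 10 mm wide (y), 18 mm long and as high as the bar (116 mm over all), 30 g, loose.
- head_mid (a point): Centre (half-way up) of the mallet head, a wooden block 70 (x) x 44 (y) x 44 mm (z) with a rectangular hole 27 (x) x 21 mm (y) right through it from top to bottom, 85 g, loose on the bench.
- handle_mid (a point): Centre (half-way up) of the mallet handle, a wooden bar lying along its x, 24 mm wide (y), 18 mm high, with a round bulb 34 mm across near its -x end (bulb centre at x = -50 mm); it reaches from x = -67 to +65 mm, 35 g, loose on the bench.
- solid_mid (a point): Centre (half-way up) of the solid block, 70 x 44 x 44 mm like the mallet head but without a hole, loose on the bench. Belongs to no kit and stays where it is.
Things that resemble listed ones, but are neither listed nor needed, are in the scene too. Leave any purple look-alike of the part that bears post_mid alone.

How it is judged:
At the end, for the whole second after the job is handed in: Each kit part lies level (2 degrees) on the floor of its tray (height within 2.5 mm), centre inside, at rest. Both blanks lie flat on the bench in one pile (within 20 mm), the lower centred 45-100 mm behind the gate's origin, 30 mm sideways. Solid block within 30 mm of its start (z of board_mid in the frame of rect_tray between 0.009 and 0.0145 m and angle between board_mid's own x axis and vertical between 1.535 and 1.607 rad and x of board_mid in the frame of rect_tray between -0.08 and 0.08 m and y of board_mid in the frame of rect_tray between -0.07 and 0.07 m and linear speed of each of board, post, head, handle, blank_low, blank_top below 0.02 m/s and z of post_mid in the frame of rect_tray between 0.012 and 0.0175 m and angle between post_mid's own x axis and vertical between 1.535 and 1.607 rad and x of post_mid in the frame of rect_tray between -0.08 and 0.08 m and y of post_mid in the frame of rect_tray between -0.07 and 0.07 m and z of head_mid in the frame of round_tray between 0.023 and 0.0285 m and angle between head_mid's own x axis and vertical between 1.535 and 1.607 rad and horizontal distance between each of head_mid, handle_mid and round_tray below 0.09 m and z of handle_mid in the frame of round_tray between 0.01 and 0.0155 m and angle between handle_mid's own x axis and vertical between 1.535 and 1.607 rad and horizontal distance between blank_low_mid and blank_top_mid below 0.02 m and angle between each of blank_low_mid, blank_top_mid's own z axis and vertical below 0.06 rad and height (world z) of blank_low_mid below 0.012 m and height (world z) of blank_top_mid between 0.02 and 0.028 m and x of blank_low_mid in the frame of gate between 0.045 and 0.1 m and y of blank_low_mid in the frame of gate between -0.03 and 0.03 m and distance of solid_mid from where it was at the start of the episode below 0.03 m); the robot touches nothing.
It fails at once if a blank is toppled (tilted more than 30 degrees) (angle between any of blank_low_mid, blank_top_mid's own z axis and vertical above 0.52 rad).
It fails at once if a blank is lifted (more than 15 mm above its start) (height (world z) of blank_low_mid above 0.039 m or height (world z) of blank_top_mid above 0.055 m).
It fails at once if the solid block is moved away (more than 30 mm) (distance of solid_mid from where it was at the start of the episode above 0.03 m).
It also fails if it takes over 120 s, if anything falls off the work surface, if the arm or the gripper's body presses on something with over 40 N, if the wrist force passes 120 N, or if a joint passes its speed limit or range.

## Working session

There is one attempt and no reset: what is moved stays moved. The work goes in short steps, each a Python script; the robot and the scene stay as the last script left them, time stands still between calls to the robot, and variables do not carry over. Pictures are saved under pics/ and viewed, at most 14 in all, crops included, and the job is handed in when it is done.

```bash
mkdir -p pics
python3 - <<'E'
from station import *
import cv2
for n in ("top","scene"):
    c=camera(n); cv2.imwrite(f"pics/{n}0.png",cv2.resize(c["img"][:,:,::-1],(800,600),interpolation=cv2.INTER_CUBIC))
    print(n,c["camera_matrix"].round(1).tolist(),c["world_from_camera"].round(3).tolist())
print(state())
E
```

```text
top [[349.3, 0.0, 255.6], [0.0, 349.3, 193.4], [0.0, 0.0, 1.0]] [[-0.001, -0.997, 0.076, 0.397], [-1.0, -0.001, -0.024, 0.01], [0.024, -0.076, -0.997, 1.143], [0.0, 0.0, 0.0, 1.0]]
scene [[366.6, 0.0, 254.0], [0.0, 366.6, 192.4], [0.0, 0.0, 1.0]] [[-0.221, 0.53, -0.819, 1.472], [0.975, 0.114, -0.189, 0.252], [-0.007, -0.84, -0.542, 0.726], [0.0, 0.0, 0.0, 1.0]]
{'t': 0.1, 'joint_positions': array([-1.40670660e+00,  3.08931679e-01,  1.63507106e+00,  2.72970055e-05,
        1.19971487e+00, -6.96818478e-02]), 'dq': array([-0.00153953, -0.00016587, -0.00343295, -0.00254446, -0.00021775,
        0.00056942]), 'joint_efforts': array([-1.34025881e-04, -4.16407228e+01, -2.77644646e+01, -1.26709328e-04,
        4.02722202e-03,  9.73451250e-06]), 'tool_pos': array([ 0.14463963, -0.6071952 ,  0.2023478 ]), 'eef_rot': array([-3.13947462e+00, -1.73307611e-04,  2.33761462e-01]), 'force': array([0.67085286, 0.06688078, 0.71951093]), 'moment': array([ 0.04473127,  0.03406472, -0.00373113]), 'finger_force': 0.0, 'gripper_width': 1.0014027812311204}
```

View pics/top0.png

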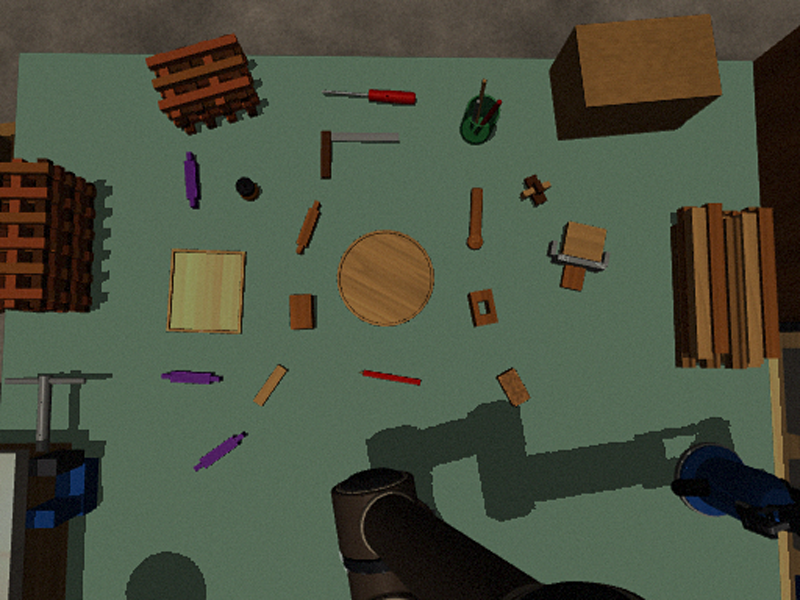

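View pics/scene0.png

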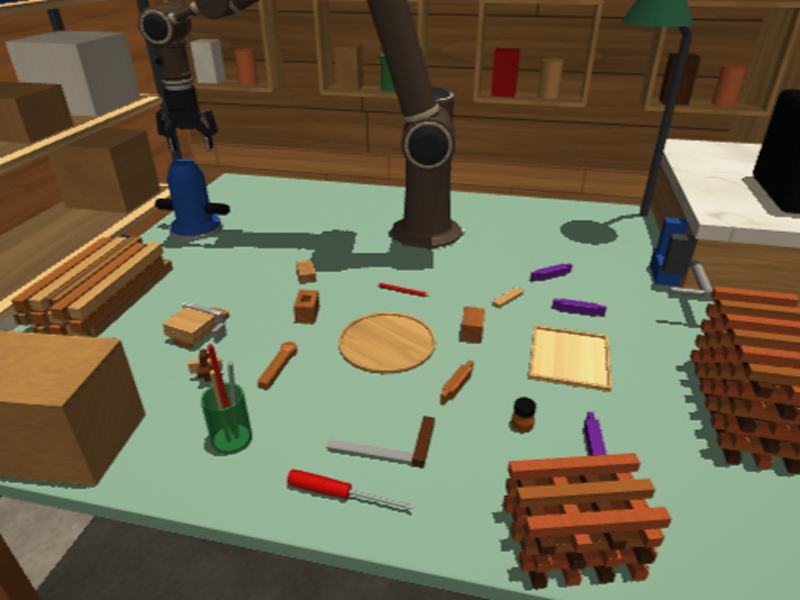

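The top view shows these parts:
- **Post:** the orange bar with tenons at (308,228). The purple look-alikes at (192,180), (192,377) and (221,451) are to be left alone.
- **Head:** the block with the hole at (483,308). The solid block is at (302,312).
- **Handle:** the bulb-ended bar at (475,218).
- **Gate and board:** around (578,258).
- **Trays:** rectangular at (206,291), round at (386,278).

The plain bars at (271,385) and (514,386) are distractors.

```bash
cat > h.py <<'E'
from station import *
import numpy as np, cv2
def ray(c,u,v,z):
    K=c["camera_matrix"];T=c["world_from_camera"]
    d=T[:3,:3]@np.linalg.inv(K)@np.array([u,v,1.]); o=T[:3,3]
    return (o+d*(z-o[2])/d[2])[:2]
def mask(img,lo,hi):
    return cv2.inRange(cv2.cvtColor(img,cv2.COLOR_RGB2HSV),lo,hi)
E
python3 - <<'E'
from h import *
c=camera("top"); im=c["img"]; m=mask(im,(3,70,60),(30,255,255))
s=1.5625
items=dict(post=(308,228,.011),head=(483,308,.022),solid=(302,312,.022),handle=(475,218,.009),rect=(206,291,.01),round=(386,278,.01),board=(573,277,.016),blank=(583,242,.04),d1=(271,385,.01),d2=(514,386,.01))
n,l,st,ce=cv2.connectedComponentsWithStats(m)
for k,(u,v,z) in items.items():
    u,v=u/s,v/s
    p=l[int(v)-8:int(v)+9,int(u)-8:int(u)+9];p=p[p>0]; i=np.bincount(p).argmax()
    cs,_=cv2.findContours((l==i).astype(np.uint8),0,2)
    cc=max(cs,key=cv2.contourArea)
    P=np.array([ray(c,*q,z) for q in cc[:,0].astype(float)]).astype(np.float32)
    r=cv2.minAreaRect(P); b=cv2.boxPoints(r)
    e=max((b[1]-b[0],b[2]-b[1]),key=np.linalg.norm)
    print(k,st[i][4],"c",np.round(r[0],3),"mean",ray(c,*ce[i],z).round(3),"size",np.round(r[1],3),"long yaw",round(float(np.degrees(np.arctan2(e[1],e[0])))%180,1))
def crop(u,v,w,h): 
    a=im[int(v/s-h/2):int(v/s+h/2),int(u/s-w/2):int(u/s+w/2),::-1]; return cv2.resize(a,(400,300),interpolation=cv2.INTER_CUBIC)
cv2.imwrite("pics/crops.png",np.vstack([np.hstack([crop(575,258,64,48),crop(308,228,64,48)]),np.hstack([crop(475,250,128,96),crop(302,312,64,48)])]))
E
```

```text
post 201 c [0.644 0.177] mean [0.644 0.177] size [0.021 0.118] long yaw 160.4
head 260 c [ 0.474 -0.19 ] mean [ 0.473 -0.19 ] size [0.072 0.045] long yaw 10.7
solid 302 c [0.465 0.188] mean [0.465 0.188] size [0.07  0.043] long yaw 4.0
handle 277 c [ 0.665 -0.175] mean [ 0.661 -0.178] size [0.03  0.128] long yaw 179.3
rect 2238 c [0.508 0.385] mean [0.508 0.38 ] size [0.152 0.172] long yaw 177.9
round 3014 c [0.536 0.013] mean [0.536 0.013] size [0.199 0.2  ] long yaw 180.0
board 186 c [ 0.537 -0.381] mean [ 0.537 -0.381] size [0.043 0.047] long yaw 168.7
blank 535 c [ 0.608 -0.397] mean [ 0.608 -0.397] size [0.08 0.07] long yaw 77.6
d1 193 c [0.314 0.25 ] mean [0.314 0.251] size [0.022 0.088] long yaw 145.9
d2 269 c [ 0.308 -0.253] mean [ 0.308 -0.253] size [0.07 0.04] long yaw 28.6
```

View pics/crops.png

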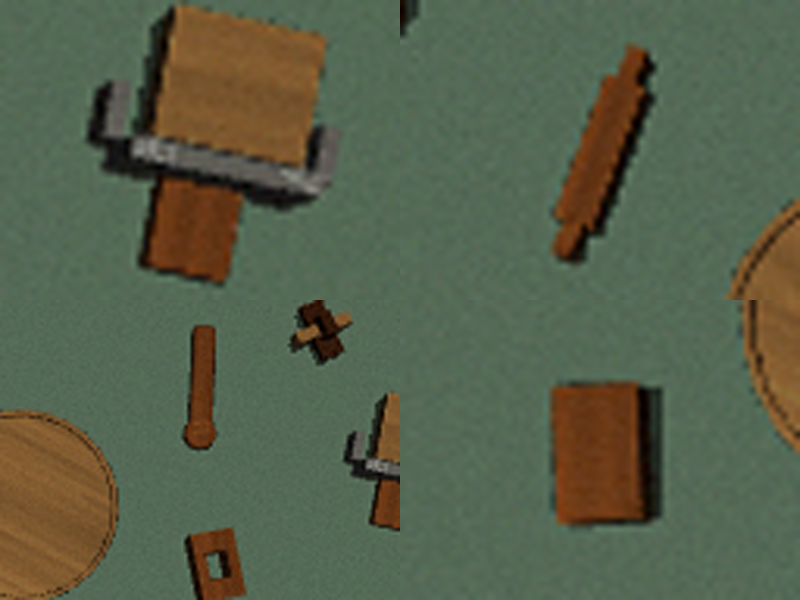

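The crops confirm which part is which:
- **Gate and board:** top left, with the board sticking out at about (190,230). The gate's yaw is about -12°.
- **Post:** top right, with a tenon at each end.
- **Handle and head:** bottom left, with the handle's bulb at (200,435) and the head's hole at (217,563).
- **Solid block:** bottom right, with no hole.

All the measured sizes match the text. I'll start with the board, pulling briskly so that the blanks hardly tip.

```bash
cat >> h.py <<'E'
UP=.14
def ori(yaw,p):
    q0=state()["joint_positions"]; best=None
    for y in (yaw,yaw+np.pi,yaw-np.pi):
        q=ik([*p],[np.pi,0,y])
        if q is not None and (best is None or abs(q[5])<best[0]): best=(abs(q[5]),[np.pi,0,y])
    return best[1]
def above(x,y,yaw):
    o=ori(yaw,(x,y,UP)); move_pose([x,y,UP],o)
def grip(x,y,z,yaw,op,eff=60):
    above(x,y,yaw); set_gripper(op)
    g=move_l([x,y,z],.12,guard=12); set_gripper(0.,eff); print("grip guard",g,state()["gripper_width"],state()["finger_force"],state()["tool_pos"].round(4))
def place(x,y,z,yaw,op):
    p=state()["tool_pos"]; move_l([p[0],p[1],UP],.2); print("lifted",state()["gripper_width"])
    above(x,y,yaw); g=move_l([x,y,z+.02],.2); g=move_l([x,y,z],.04,guard=8)
    print("place guard",g,state()["tool_pos"].round(4)); set_gripper(op); move_l([x,y,UP],.2)
def shot(name,cam="top",box=None):
    c=camera(cam); im=c["img"][:,:,::-1]
    if box: u,v,w,h=box; im=im[v:v+h,u:u+w]
    cv2.imwrite(f"pics/{name}.png",cv2.resize(im,(800,600),interpolation=cv2.INTER_CUBIC)); return c
E
python3 - <<'E'
from h import *
yaw=np.radians(-12); d=np.array([np.cos(yaw),np.sin(yaw)]); G=np.array([.540,-.382])
p=G-d*.009
grip(*p,.013,yaw,.72,80)
q=state()["tool_pos"]; e=q[:2]-d*.14
move_l([*e,q[2]],.3)
print(state()["gripper_width"],state()["tool_pos"].round(4),state()["t"],state()["force"].round(1))
shot("pull",box=(290,110,160,120))
E
```

```text
grip guard False 0.005135673067081055 0.0 [ 0.5312 -0.3801  0.013 ]
-0.00044284324572923693 [ 0.3946 -0.3516  0.0135] 4.6083 [ 0.7 -0.  -0.3]
```

View pics/pull.png

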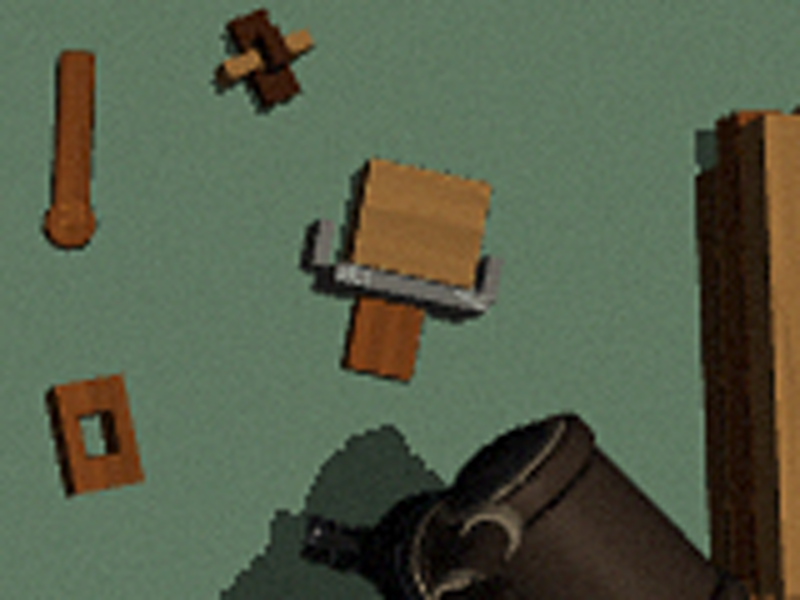

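The jaws closed on nothing: the board is unmoved at crop (385,340). I'll check the gripper's behaviour before trying again.

Run:
```python
from h import *
p=state()["tool_pos"]; move_l([p[0],p[1],.10],.2)
set_gripper(.72); print(state()["gripper_width"])
yaw=np.radians(-12); d=np.array([np.cos(yaw),np.sin(yaw)]); G=np.array([.540,-.382]); p=G-d*.009
above(*p,yaw); move_l([*p,.06],.1); print(state()["tool_pos"],state()["eef_rot"])
a=camera("wrist")["img"][:,:,::-1]
print(move_l([*p,.013],.08,guard=12),state()["gripper_width"],state()["tool_pos"].round(4),state()["force"].round(1))
b=camera("wrist")["img"][:,:,::-1]
cv2.imwrite("pics/w.png",cv2.resize(np.hstack([a,b]),(800,300)))
```

```text
0.7222391291146869
[ 0.53179143 -0.38062036  0.06069581] [ 3.14091177e+00 -1.27467125e-03 -2.09406114e-01]
False 0.7202279930592425 [ 0.5312 -0.3802  0.0127] [0.8 0.4 0.3]
```

View pics/w.png

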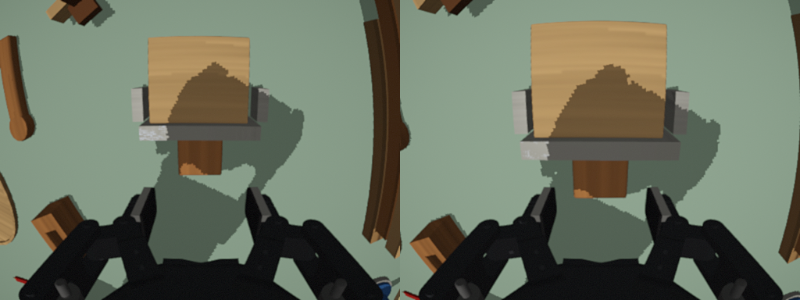

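The wrist view at z = 0.013 shows the board's near end at about (574–628,197) and the fingertips at rows 185–190. The jaws look short of the board, so I'll check with the wrist camera's calibration.

```bash
cat >> h.py <<'E'
def wray(c,u,v,z):
    K=c["camera_matrix"];T=c["world_from_camera"]
    a=np.array([(u-K[0,2])/K[0,0],(v-K[1,2])/K[1,1]]); r=np.linalg.norm(a)
    d=T[:3,:3]@np.array([*(a/r*np.sin(r)),np.cos(r)]); o=T[:3,3]
    return (o+d*(z-o[2])/d[2])[:2]
def wproj(c,P):
    K=c["camera_matrix"];T=c["world_from_camera"]
    q=T[:3,:3].T@(np.array(P)-T[:3,3]); r=np.arctan2(np.hypot(q[0],q[1]),q[2]); n=q[:2]/np.hypot(q[0],q[1])
    return K[0,0]*n[0]*r+K[0,2],K[1,1]*n[1]*r+K[1,2]
E
python3 - <<'E'
from h import *
c=camera("wrist"); t=state()["tool_pos"]
print(c["camera_matrix"].round(1).tolist(),c["world_from_camera"].round(3).tolist())
for u,v in((222,252),(292,252),(222,206),(292,206)): print(wray(c,u,v,.016).round(4))
print("tcp px",wproj(c,t))
# top-view corners of board: what is the wrist-projected predicted front end
yaw=np.radians(-12); d=np.array([np.cos(yaw),np.sin(yaw)]); f=np.array([.540,-.382])-d*.027
print("front end px",wproj(c,[*f,.016]))
c=camera("scene"); im=c["img"]
p=[t[0],t[1],.02]; T=c["world_from_camera"]; q=T[:3,:3].T@(np.array(p)-T[:3,3]); u,v,_=(c["camera_matrix"]@q/q[2]).astype(int)
print(u,v); cv2.imwrite("pics/s2.png",cv2.resize(im[v-60:v+60,max(u-80,0):u+80,::-1],(800,600),interpolation=cv2.INTER_CUBIC))
E
```

```text
[[297.3, 0.0, 256.6], [0.0, 297.3, 192.1], [0.0, 0.0, 1.0]] [[-0.208, -0.93, -0.303, 0.609], [-0.978, 0.198, 0.065, -0.396], [-0.0, 0.31, -0.951, 0.184], [0.0, 0.0, 0.0, 1.0]]
[ 0.5205 -0.3539]
[ 0.511  -0.3983]
[ 0.5514 -0.362 ]
[ 0.5426 -0.4035]
tcp px (np.float64(258.68631193998203), np.float64(227.50630373746668))
front end px (np.float64(258.1519910505758), np.float64(254.99783429212297))
137 198
```

View pics/s2.png

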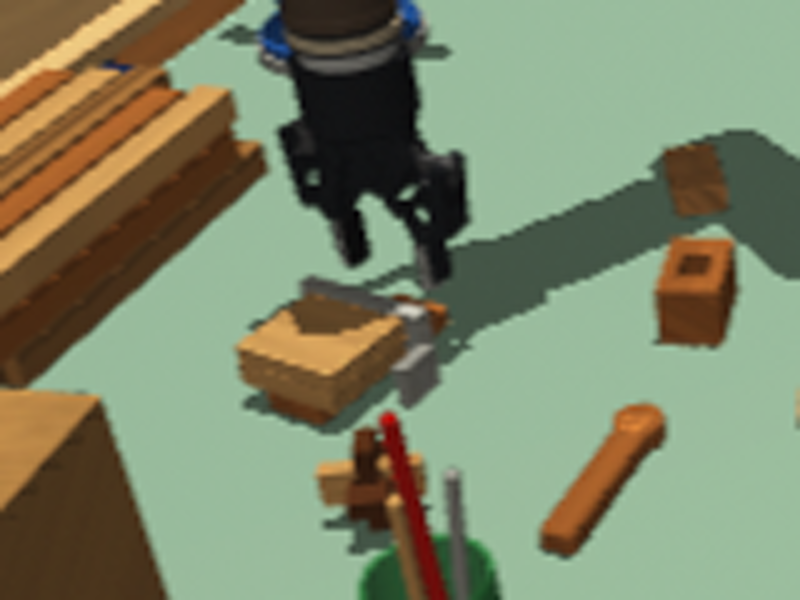

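The scene crop shows the fingertips at (355,262) and (432,285), clearly above the bench although the TCP reads z = 0.013. I'll find the true bench height with a guarded touch on a clear spot.

Run:
```python
from h import *
p=state()["tool_pos"]; move_l([p[0],p[1],.10],.2)
above(.43,-.357,np.radians(-12))
for op in (.72,.3):
    set_gripper(op); move_l([.43,-.357,.02],.15)
    print(op,move_l([.43,-.357,-.05],.03,guard=4),state()["tool_pos"].round(4),state()["force"].round(1),state()["gripper_width"]); move_l([.43,-.357,.04],.1)
```

```text
0.72 True [ 0.43   -0.357  -0.0331] [-0.9  0.7  3.3] 0.7183662202803834
0.3 True [ 0.43   -0.357  -0.0279] [-0.7  0.4  4.8] 0.299638211695846
```

With the tips touching the bench, the TCP reads about -0.03, so the reported height is some 38 mm too high at the fingertips. From here on I'll use heights based on that contact.

Run:
```python
from h import *
yaw=np.radians(-12); d=np.array([np.cos(yaw),np.sin(yaw)]); G=np.array([.540,-.382])
p=G-d*.009
grip(*p,-.0275,yaw,.72,80)
if state()["gripper_width"]>.4:
    q=state()["tool_pos"]; e=q[:2]-d*.14
    move_l([*e,q[2]],.3)
    print(state()["gripper_width"],state()["tool_pos"].round(4),state()["t"],state()["force"].round(1))
    set_gripper(.72); move_l([*e,.12],.2); 
    above(.45,-.1,yaw)
shot("pull2",box=(290,110,160,120))
```

```text
grip guard False 0.49281623253038354 82.10979580879211 [ 0.532  -0.3808 -0.026 ]
0.4912540718198822 [ 0.3949 -0.3519 -0.0258] 19.7083 [-0.1  0.6 -0.6]
```

View pics/pull2.png

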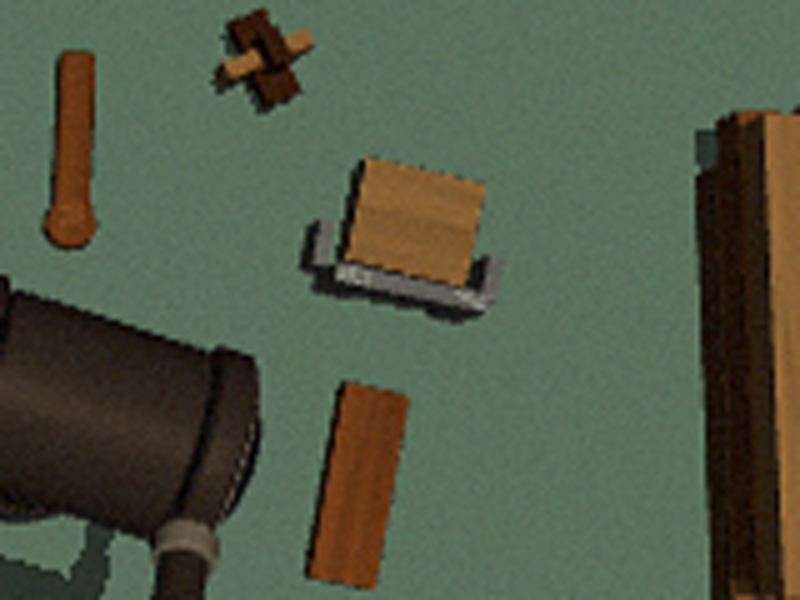

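The board is out at crop (358,485), and the blanks are still squarely piled behind the gate. Next I'll pick up the board and the post.

Run:
```python
from h import *
c=camera("top"); m=mask(c["img"],(3,70,60),(30,255,255))
n,l,st,ce=cv2.connectedComponentsWithStats(m); i=l[110+97,290+72]
cc=cv2.findContours((l==i).astype(np.uint8),0,2)[0][0]
P=np.array([ray(c,*q,.012) for q in cc[:,0].astype(float)]).astype(np.float32); r=cv2.minAreaRect(P)
b=cv2.boxPoints(r); e=max((b[1]-b[0],b[2]-b[1]),key=np.linalg.norm); e=e*np.sign(e[0]); yaw=np.arctan2(e[1],e[0]); print(r,np.degrees(yaw))
ty=np.radians(-2.1)
assert .12<max(r[1])<.14
grip(*r[0],-.0265,yaw,.72,60)
z=state()["tool_pos"][2]
if state()["gripper_width"]>.4: place(.507,.357,z+.005,ty,.62)
grip(.644,.177,-.025,np.radians(-19.6),.5,60)
z=state()["tool_pos"][2]
if state()["gripper_width"]>.15: place(.509,.421,z+.005,ty,.36)
above(.5,.15,0); print(state()["t"])
shot("rect",box=(90,100,160,120))
```

```text
((0.44061845541000366, -0.3620983958244324), (0.04327506572008133, 0.1298968344926834), 78.3563461303711) -11.643653
grip guard False 0.4980842412275926 63.18083167076111 [ 0.4416 -0.363  -0.0253]
lifted 0.49369469622295586
place guard False [ 0.5069  0.3569 -0.0205]
grip guard False 0.24572741060697806 62.693742513656616 [ 0.6451  0.1773 -0.0238]
lifted 0.23884036762182495
place guard False [ 0.5088  0.4209 -0.019 ]
40.175
```

View pics/rect.png

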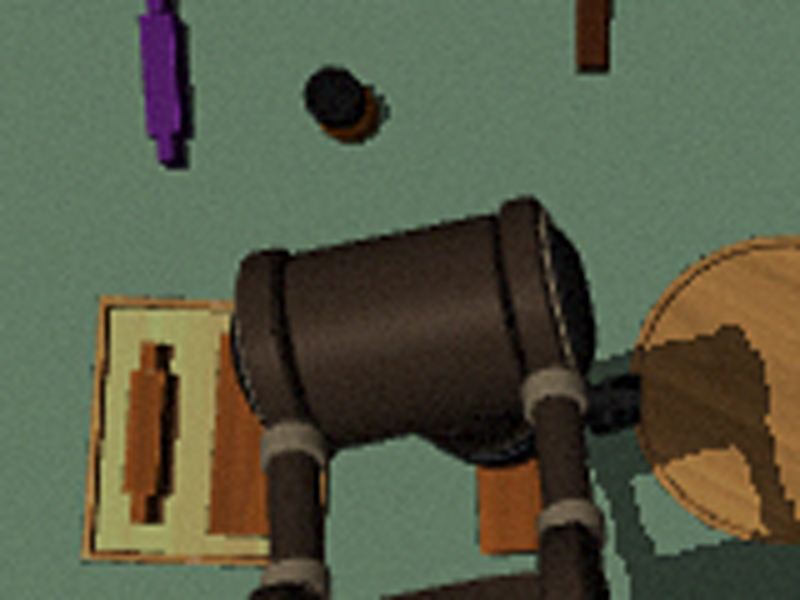

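Both display-stand parts lie inside the rectangular tray: the post at (150,430) and the board at (245,440). Now the mallet kit.

Run:
```python
from h import *
grip(.474,-.190,-.018,np.radians(10.7),.74,60)
z=state()["tool_pos"][2]
if state()["gripper_width"]>.4: place(.536,-.022,z+.005,0,.62)
grip(.663,-.177,-.025,np.radians(-2),.5,60)
z=state()["tool_pos"][2]
if state()["gripper_width"]>.15: place(.536,.047,z+.005,0,.40)
above(.35,-.35,0); print(state()["t"])
shot("all")
```

```text
grip guard False 0.5061512097948043 62.30525851249695 [ 0.4751 -0.1905 -0.017 ]
lifted 0.5108626011388463
place guard False [ 0.5359 -0.0219 -0.0122]
grip guard False 0.2644200302433937 61.79460883140564 [ 0.6642 -0.1774 -0.0236]
lifted 0.2589720138860439
place guard False [ 0.5358  0.047  -0.0189]
59.6667
```

View pics/all.png

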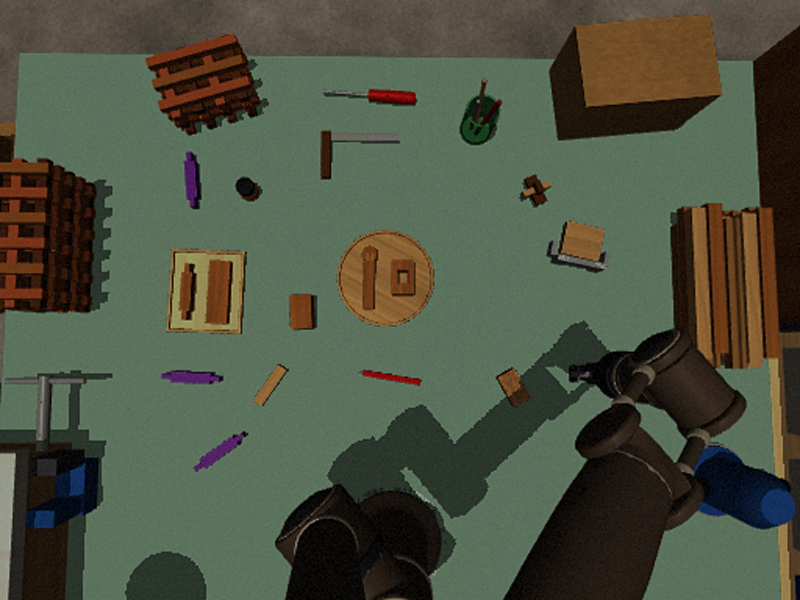

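All four parts are in their trays. One side view will confirm that the parts and blanks lie flat.

```bash
python3 - <<'E'
from h import *
shot("side","scene",box=(90,150,320,120))
E
python3 -c "
import cv2;a=cv2.imread('pics/side.png');cv2.imwrite('pics/side2.png',cv2.resize(a,(800,300)))"
```

```text
(no output)
```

View pics/side2.png

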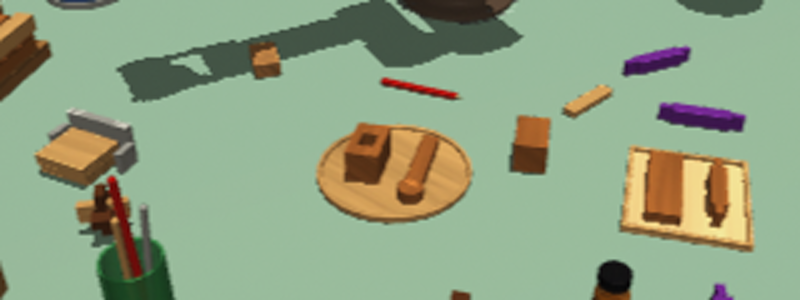

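The side view shows the parts flat in both trays, at (395,165) and (690,190). The blanks are level in one pile behind the gate at (80,155), and the solid block is where it started.

```bash
python3 -c "
from station import *
print(finish_job())"
```

```text
the job is handed in; nothing more can be done
None
```

I handed the job in at about 60 s on the robot's clock: the final pictures show both kits flat inside their trays, the blanks piled behind the gate and the solid block in place, but the station returned no verdict.

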